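Unlock the slicer carriage and slide it to the loading end

TASK

Free the carriage of the hand slicer for loading: pull its sprung lock plunger up, twist it clockwise (seen from above) until it just meets its stop, and let it down into the rest notch so that it stays retracted by itself. Then, with the plunger let go, slide the carriage by its black post gently all the way to the rubber bumper and let go. Do not wrench the plunger against its stops, force the carriage or ram the bumper, and leave the other things on the counter alone.

Things in the scene. Friction and masses are not known exactly. Their poses are not given: they have to be found in the camera images.
- slicer: Red hand slicer fixed on the counter: base 250 (x) x 340 (y) mm, top 26 mm high. Origin at the centre of its underside. Its x axis points from the upright round blade (130 mm wide, up to 155 mm high, at x = -100 mm) to the plunger's side; z up; the carriage slides to its +y. It stands elsewhere, and turned within 0.3 rad, each time.
- plunger: Sprung lock plunger, upright, with a black T-handle: a bar 44 mm long, 12 mm thick, 28 mm tall, from 105 to 133 mm above the counter when locked, nothing beside it. The bar lies along the plunger's x axis (pinch it across y); when locked its axes are the slicer's. Origin on its axis, at x = 75, y = -65 mm of the slicer, 75 mm above the counter at lift 0.
- handle (a point): Point on the plunger's axis inside the T-handle, 10 mm below the handle's top and 18 mm above its underside (123 mm above the counter at lift 0); a good height to grip.
- collar: Steel collar 39 mm wide on a bracket under the T-handle, its highest part 99 mm above the counter, with the plunger's slot, rim, brass rest notch and red stop. Origin on the plunger's axis, 75 mm above the counter. Keep the plunger's push on it, up or round, below 20 N; its spring alone rests in the notch with 12 N.
- pin (a point): End of the steel cross pin (4 mm wide, 5 mm high) that points from the plunger's axis along its +x (yellow mark on the bar), 16 mm out. Locked, it sits in a deep slot of the collar, so the plunger cannot twist until lifted: it clears the rim at 14 mm lift; a hard upper stop comes at 18.5 mm.
- crown (a point): Centre of the collar, 16 mm above its origin, at the rim. Turned clockwise over the rim and a gap in it (dropping there is not parked), the pin comes to the brass notch (9 mm lift at its floor, 4.4 mm deep); a hard red stop wall is its far edge. The twist where the pin meets that wall differs each time, 0.70 to 1.49 rad, and is not given: feel or see it. The pin drops in from the wall back to about 0.09 rad before it.
- lift (a joint): Height of the plunger above its locked position, m: 0 locked, 0.009 resting in the notch, 0.013 to 0.014 on the rim, 0.0185 upper stop. A spring pulls it down with 8 N at 0, rising by 0.3 N per mm.
- twist (a joint): Angle of the plunger, rad, growing clockwise seen from above; 0 locked. A weak spring (0.02 N m) turns it back towards 0, where it drops and locks again, unless it rests in the notch. Once at the wall it can go no further.
- carriage: Aluminium carriage plate 106 (x) x 120 (y) x 8 mm with a lip on the plunger's side, a low fence at its -y end and a black post. Origin at the centre of its underside, 47 mm above the counter; axes as the slicer. The lock pin holds it, with 1.5 mm of play, until the plunger is lifted 8 mm. It slides with about 2 N of friction.
- post (a point): Point on the axis of the carriage's black upright post (22 mm wide, from 63 to 135 mm above the counter), 119 mm above the counter; 10 mm to -x and 30 mm to +y of the carriage's origin. Grip or push the post here.
- travel (a joint): Travel of the carriage to the slicer's +y, m: 0 locked, 0.130 touching the bumper; it stays where it is left.
- bumper: Rubber bumper block at the slicer's +y end, origin at its centre, 47 mm above the counter; the carriage plate meets it at travel 0.130.
- brush: Cleaning brush lying beside the slicer, about 200 mm long; leave alone. Origin at the middle of its length.
- pusher: White round food pusher, 84 mm wide and 53 mm tall, standing beside the slicer; leave alone. Origin at the centre of its underside.
- mug: Terracotta mug, 80 mm wide, 85 mm tall; leave alone. Origin at the centre of its underside.
- bowl: White bowl, 90 mm wide, 45 mm tall; leave alone. Origin at the centre of its underside.
- moka: Steel moka pot, 96 mm wide, 196 mm tall; leave alone. Origin at the centre of its underside.
- jar: Glass jar with red cap, 72 mm wide, 110 mm tall; leave alone. Origin at the centre of its underside.
- cup: Green glass cup, 66 mm wide, 90 mm tall; leave alone. Origin at the centre of its underside.

How it is judged:
By the outcome, as a careful person would: the job done as asked, in the order asked, and still so for the second after the job is handed in, with the robot touching nothing.
It also fails if it takes over 72 s, if anything falls off the work surface, if the arm or the gripper's body presses on something with over 40 N, if the wrist force passes 120 N, or if a joint passes its speed limit or range.

ROBOT

A 6-joint arm with a two-finger parallel gripper is mounted at the origin on the work surface. World frame = base frame: x ahead of the robot, y to its left, z up, the work surface at z = 0. Lengths are in mm, angles in rad, forces in N, time in s.
With the tool pointing down it reaches from about 350 to 975 mm from the base axis. Payload 4.9 kg.
Tool frame: the origin (TCP) lies between the finger pads; the fingertips stand 25 mm ahead of it and the grasp point (between the pads) lies 6 mm ahead of it; z points along the fingers, y is the direction in which the jaws open and shut (so a half turn about z gives the same grasp; the last joint's range is limited). The gripper opens to 85 mm and grips with 20 to 120 N. Pads are 22 mm wide; open, the fingers measure 114 mm over their backs; the gripper's body (76 mm by 85 mm) begins 54 mm behind the grasp point. The pads swing forward as they close: fully open they stand 13 mm farther back than shut.
Start: joints at [-1.342, 0.053, 1.613, -0, 1.476, -0.119], TCP at [213.013, -587.56, 256.304] pointing down, gripper open.
Joint ranges: [-3.01, 3.01], [-1.01, 2.22], [0.06, 2.58], [-1.02, 4.17], [0.09, 2.62], [-3.14, 3.14]. Speed limits (rad/s): [2.57, 2.57, 3.14, 3.14, 3.14, 3.14].

INTERFACE

Orientations are given as a rotation vector (axis times angle).
In Python, from plant import r gives the robot as it stands. The module is installed in compiled form; this text tells all that it offers.
- The arm moves only by the shell command python3 -m creep 'ROWS'. ROWS is JSON, a list of rows, each an object with "fingers": the finger opening in m, from 0 to 0.0854; "slide": the shift along the tool's x, y, z in m, a list of three; "dr": the turn, a rotation vector about the tool's x, y, z in rad, a list of three. A call has 1 to 20 rows; each row is the pose to reach, as a shift and turn from the pose measured when the call began, along the tool's axes at that moment; what a row does not reach only later rows make up. A row lasts 1/12 s, in which the tool goes at most 41.7 mm and 7.16 degrees, less where a joint would pass 70% of its speed; a pose out of reach is approached as far as the arm can. A call with a gripper value outside its range is refused whole. The fingers move at their own pace and stop on an object; the grip force is fixed at half the most. Time passes only in rows, so rows that repeat a pose let the fingers close. It gives the time, the measured TCP pose, the force and the opening at its end, in the units of the state.
- r.state(): the state, without advancing time (a new reading comes with each control period).
- r.camera(name): name is "scene" or "top" or "wrist"; returns the picture (384x512x3 uint8, red, green, blue); there is no depth.
- r.camera_params(name): a dict with "fx", "fy", "cx", "cy" (pixels), "rvec" (rotation vector, rad) and "tvec" (3), from world to camera coordinates, as OpenCV has them. Camera axes: x right, y down, z forward; pixel columns grow to the right and rows downward; lengths in mm; the calibration is good to about 2 mm. A picture is of the moment at which its call begins: read the wrist's pose just before it. camera_params takes no time and is no camera call; for the wrist camera it gives the pose at the moment of the call.
- r.close_job(): hands the job in, once; it reports no verdict.
Trained networks look in the newest picture that a camera, given by its name, has taken for a name from the list of things; names that differ only in an ending like _2 or _b are one class to them, and where a whole thing is asked for, a point or a joint stands for the part that bears it (a point fixed in the world has none). Each returns a list of dicts, best first, with "score" (0 to 1); they miss things now and then, are a little off and sometimes report something else, mostly with a low value. They report only what shows in the picture. A call takes as long as a camera call.
- r.silhouettes(name, camera): "region" (384x512 bool, what is visible of it) and "point" ([column, row] in pixels, amid what is visible of it).
The state is a dict: "t": time; "qpos": joint angles; "joint_velocities": joint speeds; "joint_efforts": joint torques, N m; "tool_pos": TCP position; "ee_rot": TCP orientation; "wrist_force": force on the tool from outside, world axes, zero at the start; "torque": the same for the moment, N m; "grip_width": opening from 0.0 (shut) to 1.0 (fully open).
Only numpy, scipy, OpenCV 4.12 (cv2) and the standard library are available. Lean on these libraries where they do the work, as an engineer would, in place of code of your own. Each camera call takes 0.05 s, during which the arm holds its last target. There are 200 camera calls.

## Working session

There is one attempt and no reset: what is moved stays moved. The work goes in short steps, Python scripts to look and compute and a shell command to move; the robot and the scene stay as the last step left them, time stands still between calls to the robot, and variables do not carry over. Pictures are saved under pics/ and viewed, about 8 in all and at most 12, crops included, and the job is handed in when it is done.

```bash
mkdir -p pics
cat > h.py <<'E'
import numpy as np, cv2
from plant import r
def cam(n):
    p=r.camera_params(n); R=cv2.Rodrigues(np.array(p['rvec'],float))[0]
    return p,R,np.array(p['tvec'],float).ravel()
def ray(n,px,z,c=None):
    p,R,t=c or cam(n)
    d=R.T@np.array([(px[0]-p['cx'])/p['fx'],(px[1]-p['cy'])/p['fy'],1]); o=-R.T@t
    return o+d*(z-o[2])/d[2]
def proj(n,P,c=None):
    p,R,t=c or cam(n); q=R@np.array(P,float)+t
    return np.array([p['fx']*q[0]/q[2]+p['cx'],p['fy']*q[1]/q[2]+p['cy']])
def snap(n,f):
    im=r.camera(n); cv2.imwrite('pics/'+f,im[:,:,::-1]); return im
def st():
    s=r.state(); print('t',round(s['t'],2),'tcp',np.round(s['tool_pos'],1),'rv',np.round(s['ee_rot'],3),'F',np.round(s['wrist_force'],1),'M',np.round(s['torque'],2),'w',round(s['grip_width'],3)); return s
E
python3 - <<'E'
from h import *
np.set_printoptions(suppress=True)
s=st(); print(cv2.Rodrigues(np.array(s['ee_rot']))[0].round(2))
a=snap('top','top0.png'); b=snap('scene','scene0.png')
Z={'slicer':26,'plunger':119,'handle':123,'carriage':55,'post':119,'collar':90,'bumper':50,'brush':10,'pusher':30,'mug':45,'bowl':25,'moka':100,'jar':55,'cup':45}
for n in ('top','scene'):
  for k,z in Z.items():
    for d in r.silhouettes(k,n)[:1]:
      print(n,k,round(d['score'],2),np.round(d['point'],0),int(d['region'].sum()),ray(n,d['point'],z).round(0))
cv2.imwrite('pics/both0.png',np.hstack([cv2.resize(x,(400,300)) for x in (a,b)])[:,:,::-1])
E
```

```text
t 0.0 tcp [ 212.9 -587.   255.1] rv [-3.092 -0.543  0.   ] F [-0.8  0.4 -0.4] M [-0.02  0.02  0.02] w 1.002
[[ 0.94  0.34 -0.  ]
 [ 0.34 -0.94  0.  ]
 [ 0.   -0.   -1.  ]]
top slicer 0.74 [254. 213.] 8300 [552. -79.  26.]
top plunger 0.49 [329. 219.] 593 [ 515. -300.  119.]
top carriage 0.69 [268. 211.] 1574 [ 553. -123.   55.]
top post 0.68 [271. 210.] 1597 [ 542. -128.  119.]
top bumper 0.57 [206. 214.] 53 [543.  70.  50.]
top brush 0.55 [329. 220.] 663 [ 530. -318.   10.]
top pusher 0.72 [171. 201.] 508 [591. 183.  30.]
top mug 0.77 [201. 144.] 699 [775.  90.  45.]
top bowl 0.74 [254. 140.] 540 [791. -83.  25.]
top moka 0.92 [411. 230.] 1400 [ 481. -550.  100.]
top jar 0.78 [ 83. 240.] 685 [465. 445.  55.]
top cup 0.73 [ 75. 207.] 528 [571. 481.  45.]
scene slicer 0.79 [261. 189.] 5107 [546. -58.  26.]
scene handle 0.48 [233. 178.] 34 [ 616. -141.  123.]
scene carriage 0.88 [243. 178.] 920 [ 560. -134.   55.]
scene post 0.87 [246. 175.] 834 [ 575. -109.  119.]
scene brush 0.63 [211. 156.] 295 [ 517. -330.   10.]
scene pusher 0.68 [234. 186.] 65 [ 594. -154.   30.]
scene mug 0.83 [260. 249.] 527 [771.  83.  45.]
scene bowl 0.79 [219. 232.] 439 [789. -88.  25.]
scene moka 0.94 [171. 116.] 800 [ 495. -545.  100.]
scene jar 0.84 [391. 236.] 507 [468. 454.  55.]
scene cup 0.91 [384. 265.] 391 [582. 480.  45.]
```

View pics/top0.png

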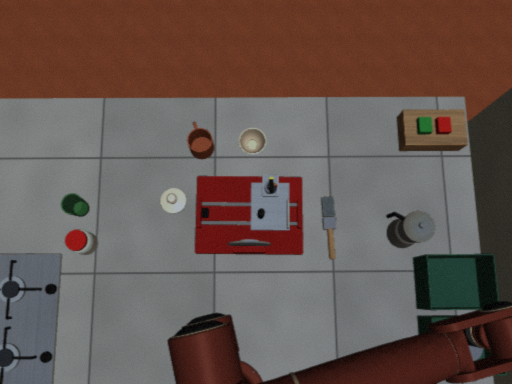

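View pics/scene0.png

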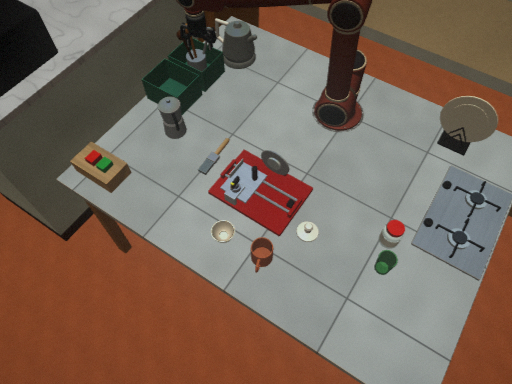

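Top picture: the red slicer spans about columns 195-303 and rows 176-254, with its x axis towards image up (world +x). The T-handle is near (271,184), the post near (261,213), and the blade at the bottom. Next I'll measure the yaw.

Run:
```python
from h import *
np.set_printoptions(suppress=True)
im=cv2.imread('pics/top0.png'); r.camera('top')
c=cam('top')
b,g,rr=[im[:,:,i].astype(int) for i in range(3)]
m=((rr>110)&(g<50)&(b<50)).astype(np.uint8); m[:165]=0;m[265:]=0;m[:,:185]=0;m[:,315:]=0
pts=np.argwhere(m)[:,::-1]
W=np.array([ray('top',p,26,c)[:2] for p in pts],np.float32)
print(len(W)); (ce,sz,an)=cv2.minAreaRect(W); print(ce,sz,an)
for yaw in (np.deg2rad(an),np.deg2rad(an-90),0):
  R=np.array([[np.cos(yaw),-np.sin(yaw)],[np.sin(yaw),np.cos(yaw)]])
  P=np.array(ce)+R@[75,-65]; print(yaw,P,'pixel',proj('top',[*P,133],c), 'post', np.array(ce)+R@[-10,-10])
st()
```

```text
187
(549.806640625, -64.35328674316406) (330.5337219238281, 239.6781463623047) 88.78414154052734
1.5495755934388726 [616.38344134   9.25058276] pixel [224.51821284 185.52433096] post [559.5921977  -74.56322664]
-0.02122073335602389 [ 623.41051013 -130.93008746] pixel [271.53176561 182.89916466] post [539.59670073 -74.13884382]
0 [ 624.80664062 -129.35328674] pixel [270.99520751 182.44667963] post [539.80664062 -74.35328674]
t 1.55 tcp [ 213.  -587.6  256.3] rv [-3.094 -0.544 -0.   ] F [ 0.1 -0.3  0.1] M [-0.03  0.   -0.04] w 0.999
```

```bash
python3 -c "
from h import *
s=r.state();p,R,t=cam('wrist');T=cv2.Rodrigues(np.array(s['ee_rot']))[0]
print('cam in tool',T.T@(-R.T@t-s['tool_pos']),'\n',(T.T@R.T).round(2),p['fx'])"
python3 -m creep '[{"fingers":0.0854,"slide":[0.541,-0.290,-0.03],"dr":[0,0,-2.77]},{"fingers":0.0854,"slide":[0.541,-0.290,-0.03],"dr":[0,0,-2.77]},{"fingers":0.0854,"slide":[0.541,-0.290,-0.03],"dr":[0,0,-2.77]},{"fingers":0.0854,"slide":[0.541,-0.290,-0.03],"dr":[0,0,-2.77]},{"fingers":0.0854,"slide":[0.541,-0.290,-0.03],"dr":[0,0,-2.77]},{"fingers":0.0854,"slide":[0.541,-0.290,-0.03],"dr":[0,0,-2.77]},{"fingers":0.0854,"slide":[0.541,-0.290,-0.03],"dr":[0,0,-2.77]},{"fingers":0.0854,"slide":[0.541,-0.290,-0.03],"dr":[0,0,-2.77]},{"fingers":0.0854,"slide":[0.541,-0.290,-0.03],"dr":[0,0,-2.77]},{"fingers":0.0854,"slide":[0.541,-0.290,-0.03],"dr":[0,0,-2.77]},{"fingers":0.0854,"slide":[0.541,-0.290,-0.03],"dr":[0,0,-2.77]},{"fingers":0.0854,"slide":[0.541,-0.290,-0.03],"dr":[0,0,-2.77]},{"fingers":0.0854,"slide":[0.541,-0.290,-0.03],"dr":[0,0,-2.77]},{"fingers":0.0854,"slide":[0.541,-0.290,-0.03],"dr":[0,0,-2.77]},{"fingers":0.0854,"slide":[0.541,-0.290,-0.03],"dr":[0,0,-2.77]},{"fingers":0.0854,"slide":[0.541,-0.290,-0.03],"dr":[0,0,-2.77]},{"fingers":0.0854,"slide":[0.541,-0.290,-0.03],"dr":[0,0,-2.77]},{"fingers":0.0854,"slide":[0.541,-0.290,-0.03],"dr":[0,0,-2.77]},{"fingers":0.0854,"slide":[0.541,-0.290,-0.03],"dr":[0,0,-2.77]},{"fingers":0.0854,"slide":[0.541,-0.290,-0.03],"dr":[0,0,-2.77]}]'
cat >> h.py <<'E'
def go(P,ang):
    """slide/dr to bring TCP to P (mm) with tool x at world angle ang, tool straight down"""
    s=st(); T=cv2.Rodrigues(np.array(s['ee_rot']))[0]
    G=np.array([[np.cos(ang),np.sin(ang),0],[np.sin(ang),-np.cos(ang),0],[0,0,-1]])
    print('slide',(T.T@(np.array(P)-s['tool_pos'])/1000).round(4),'dr',cv2.Rodrigues(T.T@G)[0].ravel().round(3),'q',np.round(s['qpos'],2))
E
python3 -c "
from h import *
go([623,-131,285],np.pi-0.02)"
```

```text
cam in tool [ 7.67818479e+01 -4.94980595e-02 -1.16962233e+02] 
 [[ 0.   -0.95 -0.3 ]
 [ 1.    0.    0.  ]
 [-0.   -0.3   0.95]] 276.35579216722334
t: 3.22
tool_pos: [622.9, -130.3, 286.2]
ee_rot: [-0.45, -3.109, 0.0]
wrist_force: [-0.6, -0.5, -0.6]
grip_width: 0.996
t 3.22 tcp [ 622.9 -130.3  286.2] rv [-0.45  -3.109  0.   ] F [-0.6 -0.5 -0.6] M [ 0.03 -0.07  0.02] w 0.996
slide [-0.0003 -0.0006  0.0012] dr [-0.    -0.    -0.267] q [-0.32  0.06  1.55 -0.    1.53 -1.61]
```

```bash
python3 -m creep '[{"fingers":0.0854,"slide":[0,0,0],"dr":[0,0,-0.267]},{"fingers":0.0854,"slide":[0,0,0],"dr":[0,0,-0.267]},{"fingers":0.0854,"slide":[0,0,0],"dr":[0,0,-0.267]},{"fingers":0.0854,"slide":[0,0,0],"dr":[0,0,-0.267]}]'
python3 - <<'E'
from h import *
s=st(); c=cam('wrist'); im=snap('wrist','w1.png')
for k,z in (('handle',133),('plunger',120),('collar',99),('post',135),('carriage',55),('slicer',26)):
  for d in r.silhouettes(k,'wrist')[:1]:
    m=d['region'].astype(np.uint8); W=np.array([ray('wrist',p,z,c)[:2] for p in np.argwhere(m)[:,::-1]],np.float32)
    print(k,round(d['score'],2),np.round(d['point']),int(m.sum()),ray('wrist',d['point'],z,c).round(1),cv2.minAreaRect(W))
print(proj('wrist',[623,-131,133],c))
E
```

```text
t: 3.55
tool_pos: [622.9, -130.3, 286.2]
ee_rot: [-0.035, -3.141, -0.0]
wrist_force: [0.2, 0.2, -0.2]
grip_width: 1.0
t 3.55 tcp [ 622.9 -130.3  286.2] rv [-0.035 -3.141 -0.   ] F [ 0.2  0.2 -0.2] M [ 0.04  0.03 -0.  ] w 1.0
handle 0.94 [264. 177.] 549 [ 615.8 -125.3  133. ] ((619.6138916015625, -128.00787353515625), (13.110236167907715, 48.1079216003418), 89.31539916992188)
plunger 0.92 [259. 178.] 509 [ 620.2 -130.4  120. ] ((623.0664672851562, -127.979736328125), (13.725768089294434, 48.286495208740234), 89.31539916992188)
collar 0.84 [268. 171.] 439 [ 618.1 -120.1   99. ] ((616.41064453125, -126.93663787841797), (35.74322509765625, 35.64685821533203), 76.45054626464844)
post 0.72 [261. 112.] 11051 [ 553.1 -127.1  135. ] ((562.9944458007812, -127.73753356933594), (95.02366638183594, 115.47017669677734), 89.02470397949219)
carriage 0.85 [261. 110.] 10997 [ 552.1 -127.3   55. ] ((568.24853515625, -127.5134048461914), (121.17913818359375, 148.8214111328125), 88.99935150146484)
slicer 0.6 [314.  92.] 51871 [532.4 -58.8  26. ] ((556.81494140625, -56.97676086425781), (351.593994140625, 253.1909637451172), 88.77562713623047)
[258.63468382 183.86360706]
```

View pics/w1.png

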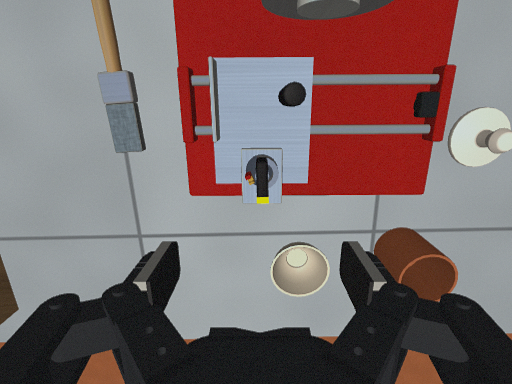

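Wrist picture: the T-handle bar runs from about (262,157) to (262,203), with its yellow end at the bottom (world +x). The red and brass patch on the collar is near (250,179). Clockwise from above takes the yellow end from down towards left in this picture. I'll estimate the stop angle from the colours.

```bash
python3 - <<'E'
from h import *
c=cam('wrist'); im=cv2.imread('pics/w1.png'); b,g,rr=[im[:,:,i].astype(int) for i in range(3)]
A=np.array([620.5,-128])
for nm,m in (('red',(rr>110)&(g<70)&(b<70)),('brass',(rr>120)&(g>80)&(b<110)&(rr-b>50))):
  for p in np.argwhere(m)[:,::-1]:
    if 242<p[0]<282 and 152<p[1]<198:
      w=ray('wrist',p,93,c)[:2]-A; print(nm,p,im[p[1],p[0],::-1],w.round(1),'r',np.hypot(*w).round(1),'cw',round(-np.arctan2(w[1],w[0])-0.015,2))
cv2.imwrite('pics/c1.png',cv2.resize(im[145:215,225:300],None,fx=7,fy=7,interpolation=cv2.INTER_CUBIC))
E
python3 -c "
from h import *
go([620.5,-128,150],np.pi-0.015)"
```

```text
red [248 175] [119  32  27] [  2.9 -15.4] r 15.7 cw 1.37
red [249 175] [147  25  20] [  2.9 -14.3] r 14.6 cw 1.36
red [246 176] [118  21  18] [  4.  -17.8] r 18.2 cw 1.33
red [247 176] [148  28  28] [  4.  -16.6] r 17.1 cw 1.32
red [248 176] [149  19  18] [  4.1 -15.5] r 16.0 cw 1.3
red [249 176] [154  30  28] [  4.1 -14.3] r 14.9 cw 1.28
red [245 177] [145  10   7] [  5.2 -19. ] r 19.7 cw 1.29
red [246 177] [151  25  18] [  5.2 -17.8] r 18.6 cw 1.27
red [247 177] [155  28  26] [  5.2 -16.7] r 17.5 cw 1.25
red [248 177] [152  24  25] [  5.3 -15.5] r 16.4 cw 1.23
red [249 177] [150  16  22] [  5.3 -14.4] r 15.3 cw 1.2
red [250 177] [145  34  18] [  5.3 -13.2] r 14.2 cw 1.17
red [246 178] [151  18  17] [  6.4 -17.9] r 19.0 cw 1.21
red [247 178] [150  14  15] [  6.4 -16.7] r 17.9 cw 1.19
red [248 178] [149  21  21] [  6.5 -15.6] r 16.8 cw 1.16
red [249 178] [149  20  23] [  6.5 -14.4] r 15.8 cw 1.13
red [246 179] [151  16   5] [  7.6 -17.9] r 19.5 cw 1.15
brass [251 176] [146 111  45] [  4.1 -12. ] r 12.7 cw 1.22
brass [251 177] [156 121  54] [  5.3 -12. ] r 13.2 cw 1.14
brass [252 177]
[... 2109 characters left out ...]
5 207   8] [29.9 -2.1] r 30.0 cw 0.06
brass [261 197] [208 208   8] [29.9 -0.9] r 29.9 cw 0.02
brass [262 197] [204 205   8] [30.   0.3] r 30.0 cw -0.02
brass [263 197] [207 208   8] [30.   1.4] r 30.0 cw -0.06
brass [264 197] [205 207   8] [30.   2.6] r 30.1 cw -0.1
brass [265 197] [205 207   8] [30.   3.8] r 30.3 cw -0.14
brass [266 197] [204 206   7] [30.  5.] r 30.5 cw -0.18
brass [267 197] [204 202   1] [30.1  6.2] r 30.7 cw -0.22
brass [268 197] [194 195  83] [30.1  7.4] r 31.0 cw -0.25
t 3.9 tcp [ 622.9 -130.3  286.2] rv [-0.033 -3.141 -0.   ] F [-0.7 -0.5  1.1] M [ 0.02 -0.03  0.  ] w 0.996
slide [0.0024 0.0023 0.1362] dr [ 0.    -0.    -0.006] q [-0.32  0.06  1.55 -0.    1.53 -1.87]
```

View pics/c1.png

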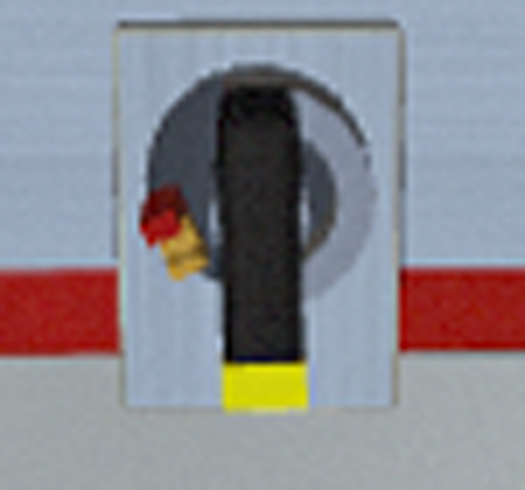

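```bash
python3 -c "
from h import *
c=cam('wrist')
e=ray('wrist',[262.4,203.5],133,c); print('+x end',e,'axis',e[:2]-np.array([22,-0.3]))
for y in (156.5,158): print('-x end z133',ray('wrist',[261.5,y],133,c),'z105',ray('wrist',[261.5,y],105,c))
for x in (225+222/7,225+307/7): print('yellow sides',ray('wrist',[x,200],133,c))
"
python3 -m creep '[{"fingers":0.06,"slide":[0.0015,0.0025,0.04],"dr":[0,0,0]},{"fingers":0.06,"slide":[0.0015,0.0025,0.08],"dr":[0,0,0]},{"fingers":0.05,"slide":[0.0015,0.0025,0.1],"dr":[0,0,0]},{"fingers":0.05,"slide":[0.0015,0.0025,0.1],"dr":[0,0,0]},{"fingers":0.05,"slide":[0.0015,0.0025,0.1],"dr":[0,0,0]}]'
python3 - <<'E'
from h import *
s=st(); c=cam('wrist'); im=snap('wrist','w2.png')
for d in r.silhouettes('handle','wrist')[:1]:
    m=d['region'].astype(np.uint8); W=np.array([ray('wrist',p,133,c)[:2] for p in np.argwhere(m)[:,::-1]],np.float32)
    print(round(d['score'],2),cv2.minAreaRect(W), W.min(0),W.max(0))
cv2.imwrite('pics/c2.png',cv2.resize(im[100:384,120:400],None,fx=2,fy=2)[:,:,::-1])
E
```

```text
+x end [ 644.24621887 -127.55174787  133.        ] axis [ 622.24621887 -127.25174787]
-x end z133 [ 595.08392619 -127.61113737  133.        ] z105 [ 600.05424035 -127.51608544  105.        ]
-x end z133 [ 596.57478723 -127.63767071  133.        ] z105 [ 601.69958919 -127.54536826  105.        ]
yellow sides [ 640.28873149 -133.36427764  133.        ]
yellow sides [ 640.53751176 -120.81273156  133.        ]
t: 4.32
tool_pos: [620.7, -127.6, 185.0]
ee_rot: [-0.033, -3.138, -0.001]
wrist_force: [1.2, 0.0, 0.3]
grip_width: 0.585
t 4.32 tcp [ 620.7 -127.6  185. ] rv [-3.300e-02 -3.138e+00 -1.000e-03] F [1.2 0.  0.3] M [-0.03 -0.04  0.08] w 0.585
0.75 ((618.4733276367188, -127.57476806640625), (13.140392303466797, 50.90786361694336), 88.82991790771484) [ 592.95996 -134.02798] [ 643.8935   -120.847755]
```

View pics/c2.png

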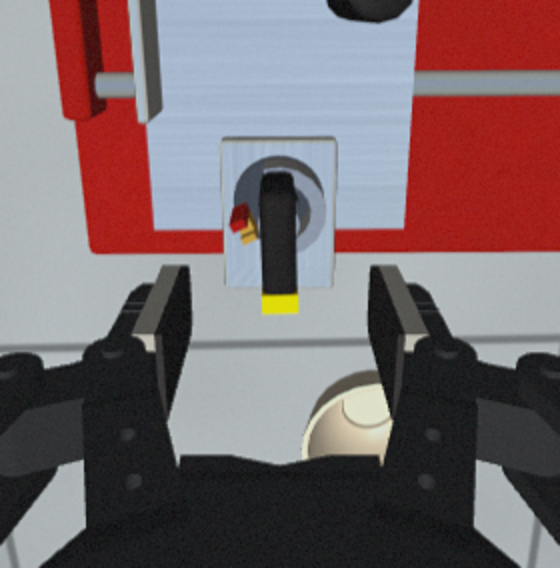

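Close view: the bar is centred between the open fingers and aligned with the tool (yellow end at crop (280,303)). The axis is at about (622,-127.4). Next: descend and close.

```bash
python3 -m creep '[{"fingers":0.05,"slide":[-0.0013,0.0002,0.02],"dr":[0,0,0]},{"fingers":0.05,"slide":[-0.0013,0.0002,0.04],"dr":[0,0,0]},{"fingers":0.05,"slide":[-0.0013,0.0002,0.053],"dr":[0,0,0]},{"fingers":0.05,"slide":[-0.0013,0.0002,0.053],"dr":[0,0,0]},{"fingers":0.03,"slide":[-0.0013,0.0002,0.053],"dr":[0,0,0]},{"fingers":0.02,"slide":[-0.0013,0.0002,0.053],"dr":[0,0,0]},{"fingers":0.005,"slide":[-0.0013,0.0002,0.053],"dr":[0,0,0]},{"fingers":0.005,"slide":[-0.0013,0.0002,0.053],"dr":[0,0,0]},{"fingers":0.005,"slide":[-0.0013,0.0002,0.053],"dr":[0,0,0]},{"fingers":0.005,"slide":[-0.0013,0.0002,0.053],"dr":[0,0,0]}]'; python3 -c "
from h import *
st()"
```

```text
t: 5.25
tool_pos: [625.4, -128.1, 138.1]
ee_rot: [0.033, 3.135, -0.002]
wrist_force: [-0.0, 2.0, 6.7]
grip_width: 0.127
t 5.25 tcp [ 625.4 -128.1  138.1] rv [ 3.300e-02  3.135e+00 -2.000e-03] F [-0.   2.   6.7] M [0.38 0.09 0.03] w 0.127
```

```bash
python3 -m creep '[{"fingers":0.005,"slide":[0,0,0],"dr":[0,0,0]},{"fingers":0.005,"slide":[0,0,0],"dr":[0,0,0]},{"fingers":0.005,"slide":[0,0,0],"dr":[0,0,0]}]'
python3 - <<'E'
from h import *
s=st(); print(s['qpos'],s['joint_efforts'],s['joint_velocities']); im=snap('wrist','w3.png'); st()
cv2.imwrite('pics/c3.png',im[60:384,60:450,::-1])
E
```

```text
t: 5.5
tool_pos: [625.4, -128.1, 138.2]
ee_rot: [0.033, 3.135, -0.002]
wrist_force: [-0.5, 1.4, 0.4]
grip_width: 0.126
t 5.5 tcp [ 625.4 -128.1  138.2] rv [ 3.300e-02  3.135e+00 -2.000e-03] F [-0.5  1.4  0.4] M [ 0.18  0.09 -0.02] w 0.126
[-3.18779745e-01  1.76133646e-01  1.68290143e+00  8.14071135e-04
  1.27569069e+00 -1.86877558e+00] [-6.38116747e-01 -4.17096305e+01 -3.42093658e+01 -2.48709396e-01
 -1.65003603e-01  4.32430161e-04] [-0.00173314  0.00122965  0.00112522  0.00054468  0.00108573  0.00273645]
t 5.55 tcp [ 625.4 -128.   138.2] rv [ 3.300e-02  3.135e+00 -2.000e-03] F [-0.5  1.4  1.3] M [ 0.23  0.05 -0.01] w 0.125
```

View pics/c3.png

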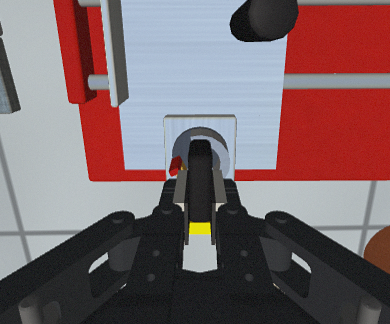

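Fingers hold the bar symmetrically (yellow end at crop (201,228)), with almost no load, so lift ≈ 0 at TCP z 138.2. Lift to about 16 mm, slowly.

```bash
python3 -m creep '[{"fingers":0.005,"slide":[0,0,-0.004],"dr":[0,0,0]},{"fingers":0.005,"slide":[0,0,-0.008],"dr":[0,0,0]},{"fingers":0.005,"slide":[0,0,-0.012],"dr":[0,0,0]},{"fingers":0.005,"slide":[0,0,-0.016],"dr":[0,0,0]},{"fingers":0.005,"slide":[0,0,-0.016],"dr":[0,0,0]},{"fingers":0.005,"slide":[0,0,-0.016],"dr":[0,0,0]}]'; python3 -c "
from h import *
s=st();print(s['joint_efforts'])"
```

```text
t: 6.05
tool_pos: [625.0, -128.0, 151.5]
ee_rot: [0.033, 3.135, -0.002]
wrist_force: [6.5, -1.6, -13.0]
grip_width: 0.123
t 6.05 tcp [ 625.  -128.   151.5] rv [ 3.300e-02  3.135e+00 -2.000e-03] F [  6.5  -1.6 -13. ] M [-0.23 -1.31  0.  ] w 0.123
[-2.77093342e-01 -4.96005678e+01 -3.86734486e+01 -3.07836737e-01
  2.04587303e+00  7.18485608e-03]
```

```bash
python3 -m creep '[{"fingers":0.005,"slide":[-0.0004,0,-0.002],"dr":[0,0,0]},{"fingers":0.005,"slide":[-0.0008,0,-0.004],"dr":[0,0,0]},{"fingers":0.005,"slide":[-0.0008,0,-0.004],"dr":[0,0,0]},{"fingers":0.005,"slide":[-0.0008,0,-0.004],"dr":[0,0,0]}]'; python3 -c "
from h import *
s=st();print(s['joint_efforts'])"
```

```text
t: 6.38
tool_pos: [625.1, -128.0, 152.3]
ee_rot: [0.034, 3.136, -0.001]
wrist_force: [5.6, -1.3, -12.9]
grip_width: 0.122
t 6.38 tcp [ 625.1 -128.   152.3] rv [ 3.400e-02  3.136e+00 -1.000e-03] F [  5.6  -1.3 -12.9] M [-0.23 -1.24 -0.03] w 0.122
[-3.73457198e-02 -4.96049345e+01 -3.90687561e+01 -1.76667483e-01
  1.81676187e+00  8.21776455e-03]
```

```bash
python3 -m creep '[{"fingers":0.005,"slide":[-0.0006,0,-0.003],"dr":[0,0,0]},{"fingers":0.005,"slide":[-0.001,0,-0.005],"dr":[0,0,0]},{"fingers":0.005,"slide":[-0.001,0,-0.005],"dr":[0,0,0]},{"fingers":0.005,"slide":[-0.001,0,-0.005],"dr":[0,0,0]}]'
python3 - <<'E'
from h import *
st(); im=snap('wrist','w4.png'); cv2.imwrite('pics/c4.png',cv2.resize(im[150:320,170:350],None,fx=3,fy=3,interpolation=cv2.INTER_CUBIC)[:,:,::-1])
E
```

```text
t: 6.72
tool_pos: [625.2, -128.0, 153.8]
ee_rot: [0.034, 3.138, -0.001]
wrist_force: [5.6, -0.8, -13.9]
grip_width: 0.127
t 6.72 tcp [ 625.2 -128.   153.8] rv [ 3.400e-02  3.138e+00 -1.000e-03] F [  5.6  -0.8 -13.9] M [-0.36 -1.13  0.01] w 0.127
```

View pics/c4.png

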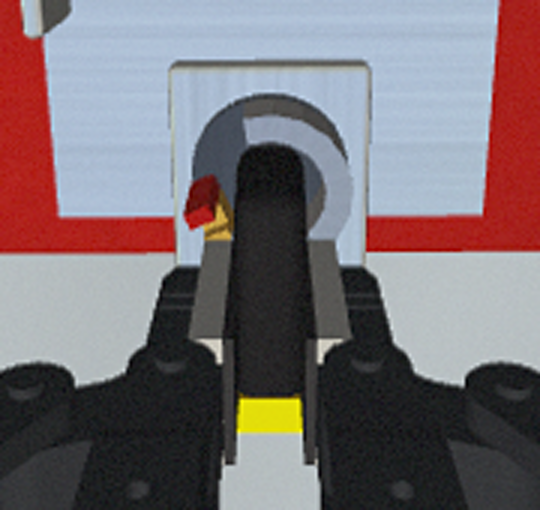

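Bar held firmly and lifted, with the yellow end at crop (268,415) and red/brass visible at (205,205). Next is a twist of 0.65 rad about the plunger's axis, still short of the earliest possible stop.

```bash
python3 -m creep '[{"fingers":0.005,"slide":[-0.0006,-0.0003,-0.003],"dr":[0,0,0.1]},{"fingers":0.005,"slide":[-0.0005,-0.0005,-0.003],"dr":[0,0,0.2]},{"fingers":0.005,"slide":[-0.0004,-0.0008,-0.003],"dr":[0,0,0.3]},{"fingers":0.005,"slide":[-0.0002,-0.0010,-0.003],"dr":[0,0,0.4]},{"fingers":0.005,"slide":[0,-0.0012,-0.003],"dr":[0,0,0.5]},{"fingers":0.005,"slide":[0.0002,-0.0014,-0.003],"dr":[0,0,0.6]},{"fingers":0.005,"slide":[0.0003,-0.0015,-0.003],"dr":[0,0,0.65]},{"fingers":0.005,"slide":[0.0003,-0.0015,-0.003],"dr":[0,0,0.65]}]'
python3 - <<'E'
from h import *
s=st(); T=cv2.Rodrigues(np.array(s['ee_rot']))[0]; print('twist',(np.pi-0.02-np.arctan2(T[1,0],T[0,0])).round(3))
E
```

```text
t: 7.43
tool_pos: [624.3, -130.2, 153.6]
ee_rot: [1.037, 2.963, -0.002]
wrist_force: [5.9, -4.1, -12.7]
grip_width: 0.124
t 7.43 tcp [ 624.3 -130.2  153.6] rv [ 1.037e+00  2.963e+00 -2.000e-03] F [  5.9  -4.1 -12.7] M [-0.7  -1.21 -0.01] w 0.124
twist 0.654
```

```bash
cat >> h.py <<'E'
def tw():
    s=st(); T=cv2.Rodrigues(np.array(s['ee_rot']))[0]; print('twist',(np.pi-0.021-np.arctan2(T[1,0],T[0,0])).round(3),'t6',round(s['joint_efforts'][5],3))
E
python3 -m creep '[{"fingers":0.005,"slide":[0,-0.0001,-0.003],"dr":[0,0,0.05]},{"fingers":0.005,"slide":[0,-0.0003,-0.003],"dr":[0,0,0.1]},{"fingers":0.005,"slide":[0,-0.0003,-0.003],"dr":[0,0,0.1]}]' >/dev/null; python3 -c "
from h import *
tw()"
python3 -m creep '[{"fingers":0.005,"slide":[0,-0.0001,-0.003],"dr":[0,0,0.03]},{"fingers":0.005,"slide":[0,-0.0001,-0.003],"dr":[0,0,0.05]},{"fingers":0.005,"slide":[0,-0.0001,-0.003],"dr":[0,0,0.05]}]' >/dev/null; python3 -c "
from h import *
tw()"
```

```text
t 7.68 tcp [ 624.  -130.6  153.5] rv [ 1.187e+00  2.906e+00 -1.000e-03] F [  7.   -1.1 -14.3] M [-0.35 -1.46 -0.02] w 0.128
twist 0.755 t6 0.311
t 7.93 tcp [ 623.8 -130.7  153.5] rv [ 1.261e+00  2.874e+00 -1.000e-03] F [  7.7  -1.4 -13.8] M [-0.31 -1.52  0.04] w 0.127
twist 0.806 t6 0.129
```

```bash
python3 -m creep '[{"fingers":0.005,"slide":[0,-0.0001,-0.003],"dr":[0,0,0.03]},{"fingers":0.005,"slide":[0,-0.0001,-0.003],"dr":[0,0,0.05]},{"fingers":0.005,"slide":[0,-0.0001,-0.003],"dr":[0,0,0.05]}]' >/dev/null; python3 -c "
from h import *
tw()"
python3 -m creep '[{"fingers":0.005,"slide":[0,-0.0001,-0.003],"dr":[0,0,0.02]},{"fingers":0.005,"slide":[0,-0.0001,-0.003],"dr":[0,0,0.04]},{"fingers":0.005,"slide":[0,-0.0001,-0.003],"dr":[0,0,0.04]}]' >/dev/null
python3 - <<'E'
from h import *
tw(); im=snap('wrist','w5.png'); cv2.imwrite('pics/c5.png',cv2.resize(im[150:320,170:350],None,fx=3,fy=3,interpolation=cv2.INTER_CUBIC)[:,:,::-1])
E
```

```text
t 8.18 tcp [ 623.6 -130.9  153.5] rv [ 1.333e+00  2.841e+00 -1.000e-03] F [  8.4  -1.3 -13.1] M [-0.32 -1.5  -0.02] w 0.125
twist 0.856 t6 0.128
t 8.43 tcp [ 623.5 -131.   153.5] rv [ 1.391  2.813 -0.   ] F [  7.7  -0.6 -13.1] M [-0.27 -1.44  0.04] w 0.122
twist 0.897 t6 0.122
```

View pics/c5.png

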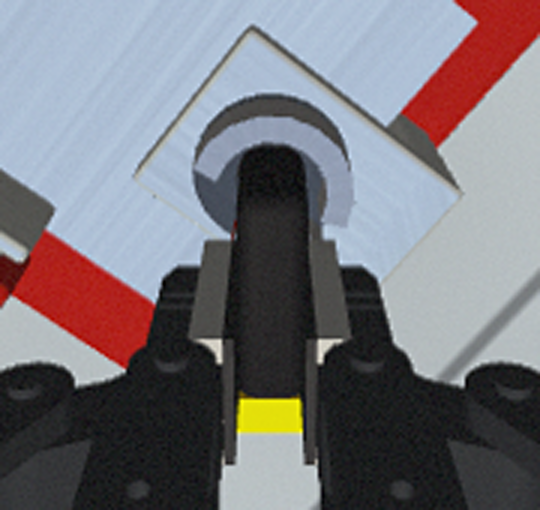

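Picture: only a sliver of the red stop still shows, left of the bar at crop (235,230), so the wall is close. I'll go on in small steps.

```bash
for i in 1; do python3 -m creep '[{"fingers":0.005,"slide":[0,-0.0001,-0.003],"dr":[0,0,0.015]},{"fingers":0.005,"slide":[0,-0.0001,-0.003],"dr":[0,0,0.03]},{"fingers":0.005,"slide":[0,-0.0001,-0.003],"dr":[0,0,0.03]}]' >/dev/null; python3 -c "
from h import *
tw()"; done
python3 -m creep '[{"fingers":0.005,"slide":[0,-0.0001,-0.003],"dr":[0,0,0.01]},{"fingers":0.005,"slide":[0,-0.0001,-0.003],"dr":[0,0,0.025]},{"fingers":0.005,"slide":[0,-0.0001,-0.003],"dr":[0,0,0.025]}]' >/dev/null; python3 -c "
from h import *
tw()"
```

```text
t 8.73 tcp [ 623.3 -131.   153.5] rv [1.433 2.792 0.   ] F [  7.6  -1.6 -13.1] M [-0.29 -1.47  0.04] w 0.122
twist 0.928 t6 0.089
t 8.98 tcp [ 623.2 -131.1  153.5] rv [1.469e+00 2.773e+00 1.000e-03] F [  7.2  -1.3 -14.2] M [-0.31 -1.48  0.05] w 0.123
twist 0.953 t6 0.086
```

```bash
python3 -m creep '[{"fingers":0.005,"slide":[0,-0.0001,-0.003],"dr":[0,0,0.01]},{"fingers":0.005,"slide":[0,-0.0001,-0.003],"dr":[0,0,0.025]},{"fingers":0.005,"slide":[0,-0.0001,-0.003],"dr":[0,0,0.025]}]' >/dev/null; python3 -c "
from h import *
tw()"
python3 -m creep '[{"fingers":0.005,"slide":[0,0,-0.003],"dr":[0,0,0.01]},{"fingers":0.005,"slide":[0,0,-0.003],"dr":[0,0,0.02]},{"fingers":0.005,"slide":[0,0,-0.003],"dr":[0,0,0.02]}]' >/dev/null; python3 -c "
from h import *
tw()"
```

```text
t 9.23 tcp [ 623.1 -131.2  153.5] rv [1.504e+00 2.753e+00 1.000e-03] F [  8.5  -1.4 -12.6] M [-0.28 -1.49  0.01] w 0.126
twist 0.979 t6 0.086
t 9.48 tcp [ 623.  -131.2  153.6] rv [1.532e+00 2.737e+00 2.000e-03] F [  8.3  -1.7 -12.9] M [-0.27 -1.35  0.  ] w 0.128
twist 0.999 t6 0.058
```

```bash
python3 -m creep '[{"fingers":0.005,"slide":[0,-0.0001,-0.003],"dr":[0,0,0.01]},{"fingers":0.005,"slide":[0,-0.0001,-0.003],"dr":[0,0,0.02]},{"fingers":0.005,"slide":[0,-0.0001,-0.003],"dr":[0,0,0.02]}]' >/dev/null; python3 -c "
from h import *
tw()"
python3 -m creep '[{"fingers":0.005,"slide":[0,-0.0001,-0.003],"dr":[0,0,0.01]},{"fingers":0.005,"slide":[0,-0.0001,-0.003],"dr":[0,0,0.02]},{"fingers":0.005,"slide":[0,-0.0001,-0.003],"dr":[0,0,0.02]}]' >/dev/null; python3 -c "
from h import *
tw()"
```

```text
t 9.73 tcp [ 623.  -131.3  153.6] rv [1.560e+00 2.721e+00 2.000e-03] F [  8.3  -0.9 -14.4] M [-0.31 -1.46  0.01] w 0.126
twist 1.02 t6 0.057
t 9.98 tcp [ 622.8 -131.3  153.6] rv [1.588 2.705 0.003] F [  8.7  -1.8 -13.4] M [-0.26 -1.47  0.  ] w 0.125
twist 1.041 t6 0.057
```

```bash
python3 -m creep '[{"fingers":0.005,"slide":[0,-0.0001,-0.003],"dr":[0,0,0.01]},{"fingers":0.005,"slide":[0,-0.0001,-0.003],"dr":[0,0,0.02]},{"fingers":0.005,"slide":[0,-0.0001,-0.003],"dr":[0,0,0.02]}]' >/dev/null; python3 -c "
from h import *
tw()"
python3 -m creep '[{"fingers":0.005,"slide":[0,-0.0001,-0.003],"dr":[0,0,0.01]},{"fingers":0.005,"slide":[0,-0.0001,-0.003],"dr":[0,0,0.02]},{"fingers":0.005,"slide":[0,-0.0001,-0.003],"dr":[0,0,0.02]}]' >/dev/null
python3 - <<'E'
from h import *
tw()
im=snap('wrist','w6.png'); cv2.imwrite('pics/c6.png',cv2.resize(im[170:270,210:310],None,fx=6,fy=6,interpolation=cv2.INTER_CUBIC)[:,:,::-1])
E
```

```text
t 10.23 tcp [ 622.7 -131.4  153.7] rv [1.615 2.688 0.003] F [  8.3  -1.6 -13.6] M [-0.31 -1.43 -0.05] w 0.123
twist 1.061 t6 0.056
t 10.48 tcp [ 622.6 -131.4  153.7] rv [1.643 2.671 0.004] F [  8.8  -0.8 -14.3] M [-0.3  -1.45 -0.02] w 0.125
twist 1.082 t6 0.056
```

View pics/c6.png

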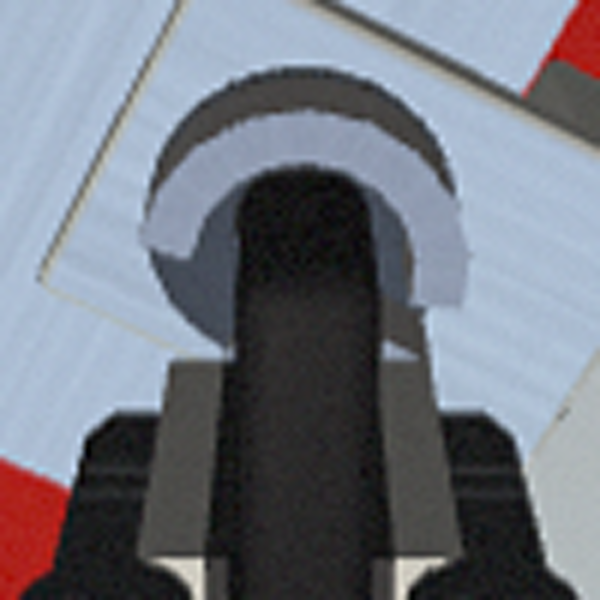

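Red is now hidden under the bar. Re-evaluated with the refined axis, the wall face is at about 1.2-1.3 rad, and less the pin's half width that puts contact near 1.1-1.2. Continuing gently.

```bash
python3 -m creep '[{"fingers":0.005,"slide":[0,-0.0001,-0.003],"dr":[0,0,0.01]},{"fingers":0.005,"slide":[0,-0.0001,-0.003],"dr":[0,0,0.02]},{"fingers":0.005,"slide":[0,-0.0001,-0.003],"dr":[0,0,0.02]}]' >/dev/null; python3 -c "
from h import *
tw()"
python3 -m creep '[{"fingers":0.005,"slide":[0,-0.0001,-0.003],"dr":[0,0,0.01]},{"fingers":0.005,"slide":[0,-0.0001,-0.003],"dr":[0,0,0.02]},{"fingers":0.005,"slide":[0,-0.0001,-0.003],"dr":[0,0,0.02]}]' >/dev/null; python3 -c "
from h import *
tw()"
```

```text
t 10.78 tcp [ 622.5 -131.4  153.7] rv [1.669 2.654 0.005] F [  8.5  -0.4 -14.1] M [-0.28 -1.49 -0.08] w 0.123
twist 1.102 t6 0.056
t 11.03 tcp [ 622.4 -131.5  153.8] rv [1.696 2.636 0.005] F [  7.9  -2.3 -12.5] M [-0.33 -1.46 -0.02] w 0.124
twist 1.122 t6 0.07
```

```bash
python3 -m creep '[{"fingers":0.005,"slide":[0,-0.0001,-0.003],"dr":[0,0,0.01]},{"fingers":0.005,"slide":[0,-0.0001,-0.003],"dr":[0,0,0.02]},{"fingers":0.005,"slide":[0,-0.0001,-0.003],"dr":[0,0,0.02]}]' >/dev/null; python3 -c "
from h import *
tw();tw()"
```

```text
t 11.28 tcp [ 622.4 -131.5  153.8] rv [1.722 2.619 0.006] F [  9.2  -0.3 -15.2] M [-0.34 -1.51  0.09] w 0.124
twist 1.143 t6 0.165
t 11.28 tcp [ 622.4 -131.5  153.8] rv [1.722 2.619 0.006] F [  9.2  -0.3 -15.2] M [-0.34 -1.51  0.09] w 0.124
twist 1.143 t6 0.165
```

Wall felt: wrist torque rose to 0.17 N m and Mz to +0.09 (about 7 N at the pin), at twist about 1.13. Now I'll ease back 0.025 rad and lower into the notch.

```bash
python3 -m creep '[{"fingers":0.005,"slide":[0,0.0001,-0.003],"dr":[0,0,-0.025]},{"fingers":0.005,"slide":[0,0.0001,-0.001],"dr":[0,0,-0.025]},{"fingers":0.005,"slide":[0,0.0001,0.001],"dr":[0,0,-0.025]},{"fingers":0.005,"slide":[0,0.0001,0.003],"dr":[0,0,-0.025]},{"fingers":0.005,"slide":[0,0.0001,0.004],"dr":[0,0,-0.025]},{"fingers":0.005,"slide":[0,0.0001,0.004],"dr":[0,0,-0.025]}]' >/dev/null; python3 -c "
from h import *
tw()"
```

```text
t 11.78 tcp [ 622.5 -131.5  147.7] rv [1.69  2.64  0.006] F [ 6.   0.1 -9.4] M [-0.2  -1.06 -0.02] w 0.125
twist 1.118 t6 -0.004
```

```bash
python3 -m creep '[{"fingers":0.005,"slide":[0,0,0.0],"dr":[0,0,0]},{"fingers":0.005,"slide":[0,0,0.001],"dr":[0,0,0]},{"fingers":0.005,"slide":[0,0,0.001],"dr":[0,0,0]}]' >/dev/null; python3 -c "
from h import *
tw()"
```

```text
t 12.03 tcp [ 622.7 -131.5  147.3] rv [1.689 2.64  0.006] F [1.5 1.3 0.7] M [ 0.07 -0.12  0.04] w 0.127
twist 1.118 t6 -0.001
```

Spring load is now fully carried by the notch (lift ≈ 9.1 mm, force ≈ 0). Release and rise.

```bash
python3 -m creep '[{"fingers":0.015,"slide":[0,0,0],"dr":[0,0,0]},{"fingers":0.03,"slide":[0,0,0],"dr":[0,0,0]},{"fingers":0.05,"slide":[0,0,0],"dr":[0,0,0]},{"fingers":0.05,"slide":[0,0,0],"dr":[0,0,0]},{"fingers":0.05,"slide":[0,0,-0.02],"dr":[0,0,0]},{"fingers":0.05,"slide":[0,0,-0.05],"dr":[0,0,0]},{"fingers":0.05,"slide":[0,0,-0.09],"dr":[0,0,0]},{"fingers":0.05,"slide":[0,0,-0.11],"dr":[0,0,0]},{"fingers":0.05,"slide":[0,0,-0.11],"dr":[0,0,0]}]'
python3 - <<'E'
from h import *
tw(); c=cam('wrist'); im=snap('wrist','w7.png')
for k,z in (('handle',142),('post',135),('carriage',55)):
  for d in r.silhouettes(k,'wrist')[:1]:
    m=d['region'].astype(np.uint8); W=np.array([ray('wrist',p,z,c)[:2] for p in np.argwhere(m)[:,::-1]],np.float32)
    print(k,round(d['score'],2),np.round(d['point']),ray('wrist',d['point'],z,c).round(1),cv2.minAreaRect(W))
# post-like blob: dark pixels
th=-0.018; R=np.array([[np.cos(th),-np.sin(th)],[np.sin(th),np.cos(th)]])
P=np.array([622.2,-127.4])+R@[-85,55]; print('post expected',P,proj('wrist',[*P,135],c),proj('wrist',[*P,63],c))
E
```

```text
t: 12.78
tool_pos: [624.4, -132.5, 265.3]
ee_rot: [1.683, 2.63, 0.01]
wrist_force: [1.0, -0.7, 0.9]
grip_width: 0.589
t 12.78 tcp [ 624.4 -132.5  265.3] rv [1.683 2.63  0.01 ] F [ 1.  -0.7  0.9] M [0.03 0.05 0.05] w 0.589
twist 1.118 t6 0.0
handle 0.58 [258. 180.] [ 620.6 -122.1  142. ] ((621.0048217773438, -125.73174285888672), (13.460756301879883, 47.87980651855469), 24.47737693786621)
post 0.69 [202. 138.] [ 560.9 -110.1  135. ] ((572.5795288085938, -113.89274597167969), (97.0206527709961, 116.56999969482422), 88.81962585449219)
carriage 0.71 [202. 137.] [ 551.3 -124.5   55. ] ((566.522216796875, -130.4430389404297), (128.87387084960938, 155.1756134033203), 88.70258331298828)
post expected [538.20371617 -70.87899238] [193.16923101  83.14973805] [207.40379591  87.34339483]
```

View pics/w7.png

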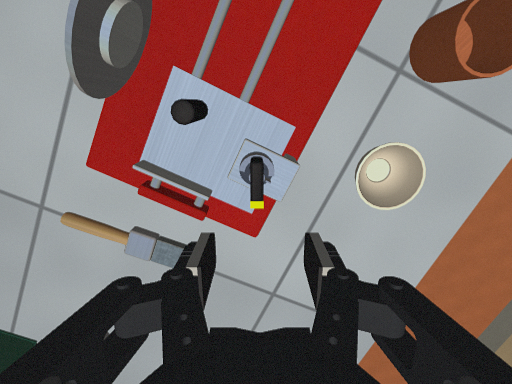

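Picture: the T-handle (bar from (257,160) to (257,207), yellow end at (257,205)) stays turned after release. It measures about 65° from x, as set, so it is parked. The post is seen with its top at about (181,110). I'll measure that and turn the tool back.

Run:
```python
from h import *
c=cam('wrist'); im=cv2.imread('pics/w7.png'); m=(im.max(2)<60).astype(np.uint8); m[:85]=0;m[140:]=0;m[:,:160]=0;m[:,225:]=0
x,y=np.argwhere(m)[:,1],np.argwhere(m)[:,0]; print('blob',x.min(),x.max(),y.min(),y.max(),m.sum())
h=y[(x<185)];
rad=(y.max()-y.min())/2
P=ray('wrist',[x.min()+ (y[x<186].max()-y[x<186].min())/2,(y[x<186].max()+y[x<186].min())/2],135,c); print('post',P, 'base',proj('wrist',[*P[:2],63],c))
th=-0.018; R=np.array([[np.cos(th),-np.sin(th)],[np.sin(th),np.cos(th)]])
print('in slicer axes from plunger',R.T@(P[:2]-[622.2,-127.4]))
go([P[0],P[1],200],np.pi-0.018)
```

```text
blob 171 207 100 124 719
post [535.09045878 -93.17555432 135.        ] base [200.39076256 110.25692705]
in slicer axes from plunger [-87.71143661  32.65101439]
t 12.98 tcp [ 621.  -131.3  255.6] rv [1.691 2.642 0.005] F [ 0.3  0.6 -0.8] M [-0.05  0.    0.01] w 0.584
slide [ 0.0707 -0.0624  0.0551] dr [ 0.003  0.005 -1.121] q [-0.33  0.07  1.59  0.    1.47 -0.76]
```

```bash
python3 -m creep '[{"fingers":0.06,"slide":[0.03,-0.03,0.01],"dr":[0.001,0.002,-0.125]},{"fingers":0.06,"slide":[0.069,-0.0595,0.03],"dr":[0.002,0.004,-0.25]},{"fingers":0.06,"slide":[0.069,-0.0595,0.04],"dr":[0.003,0.005,-0.375]},{"fingers":0.06,"slide":[0.069,-0.0595,0.04],"dr":[0.003,0.005,-0.5]},{"fingers":0.06,"slide":[0.069,-0.0595,0.04],"dr":[0.003,0.005,-0.62]},{"fingers":0.06,"slide":[0.069,-0.0595,0.04],"dr":[0.003,0.005,-0.74]},{"fingers":0.06,"slide":[0.069,-0.0595,0.04],"dr":[0.003,0.005,-0.86]},{"fingers":0.06,"slide":[0.069,-0.0595,0.04],"dr":[0.003,0.005,-0.98]},{"fingers":0.06,"slide":[0.069,-0.0595,0.04],"dr":[0.003,0.005,-1.1]},{"fingers":0.06,"slide":[0.069,-0.0595,0.04],"dr":[0.003,0.005,-1.12]},{"fingers":0.06,"slide":[0.069,-0.0595,0.04],"dr":[0.003,0.005,-1.12]},{"fingers":0.06,"slide":[0.069,-0.0595,0.04],"dr":[0.003,0.005,-1.12]},{"fingers":0.06,"slide":[0.069,-0.0595,0.04],"dr":[0.003,0.005,-1.12]}]'
python3 - <<'E'
from h import *
s=st(); c=cam('wrist'); im=snap('wrist','w8.png'); print(c[2]-cam('wrist')[2])
print('guess',proj('wrist',[537,-95,135],c),proj('wrist',[537,-95,63],c), 'handle',proj('wrist',[622.2,-127.4,142],c))
E
```

```text
t: 14.07
tool_pos: [538.0, -93.4, 214.4]
ee_rot: [-0.032, -3.141, -0.001]
wrist_force: [-0.3, -0.0, 0.5]
grip_width: 0.702
t 14.07 tcp [538.  -93.4 214.4] rv [-3.200e-02 -3.141e+00 -1.000e-03] F [-0.3 -0.   0.5] M [ 0.05  0.01 -0.04] w 0.702
[-0.25869362  0.16888724  0.03454757]
guess [257.04950188 208.82492464] [257.6358197  183.37024902] handle [220.08370758 309.00391076]
```

View pics/w8.png

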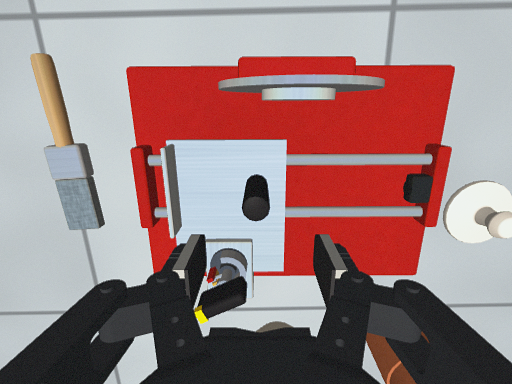

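Post top at (257,207), matching the guess (536,-95). The plunger still sits parked, with its yellow end at (201,314), and the way to the bumper at (417,188) is clear. Lower and grip the post.

```bash
python3 -m creep '[{"fingers":0.06,"slide":[0.001,-0.0016,0.02],"dr":[0,0,0]},{"fingers":0.06,"slide":[0.0015,-0.0016,0.05],"dr":[0,0,0]},{"fingers":0.06,"slide":[0.0015,-0.0016,0.075],"dr":[0,0,0]},{"fingers":0.06,"slide":[0.0015,-0.0016,0.088],"dr":[0,0,0]},{"fingers":0.06,"slide":[0.0015,-0.0016,0.088],"dr":[0,0,0]},{"fingers":0.045,"slide":[0.0015,-0.0016,0.088],"dr":[0,0,0]},{"fingers":0.035,"slide":[0.0015,-0.0016,0.088],"dr":[0,0,0]},{"fingers":0.028,"slide":[0.0015,-0.0016,0.088],"dr":[0,0,0]},{"fingers":0.015,"slide":[0.0015,-0.0016,0.088],"dr":[0,0,0]},{"fingers":0.015,"slide":[0.0015,-0.0016,0.088],"dr":[0,0,0]},{"fingers":0.015,"slide":[0.0015,-0.0016,0.088],"dr":[0,0,0]}]'; python3 -c "
from h import *
st();go([536.5+0.018*125,-95+120,131],np.pi-.018)"
```

```text
t: 15.03
tool_pos: [537.9, -95.5, 129.1]
ee_rot: [0.031, 3.138, -0.001]
wrist_force: [-1.6, -0.9, 6.2]
grip_width: 0.243
t 15.03 tcp [537.9 -95.5 129.1] rv [ 3.100e-02  3.138e+00 -1.000e-03] F [-1.6 -0.9  6.2] M [-0.02  0.16 -0.02] w 0.243
t 15.03 tcp [537.9 -95.5 129.1] rv [ 3.100e-02  3.138e+00 -1.000e-03] F [-1.6 -0.9  6.2] M [-0.02  0.16 -0.02] w 0.243
slide [ 0.0016  0.1205 -0.0021] dr [-0.001  0.003 -0.002] q [-0.31 -0.02  1.91  0.    1.25 -1.86]
```

```bash
python3 -m creep '[{"fingers":0.015,"slide":[0,0.002,0],"dr":[0,0,0]},{"fingers":0.015,"slide":[0,0.005,0],"dr":[0,0,0]},{"fingers":0.015,"slide":[0,0.010,0],"dr":[0,0,0]},{"fingers":0.015,"slide":[0,0.015,0],"dr":[0,0,0]},{"fingers":0.015,"slide":[0,0.020,0],"dr":[0,0,0]},{"fingers":0.015,"slide":[0,0.025,0],"dr":[0,0,0]},{"fingers":0.015,"slide":[0,0.030,0],"dr":[0,0,0]},{"fingers":0.015,"slide":[0,0.030,0],"dr":[0,0,0]}]'; python3 -c "
from h import *
st()"
```

```text
t: 15.7
tool_pos: [538.4, -64.1, 129.1]
ee_rot: [0.03, 3.138, 0.001]
wrist_force: [-1.1, 2.2, 1.2]
grip_width: 0.236
t 15.7 tcp [538.4 -64.1 129.1] rv [3.000e-02 3.138e+00 1.000e-03] F [-1.1  2.2  1.2] M [ 0.17  0.21 -0.07] w 0.236
```

```bash
python3 -m creep '[{"fingers":0.015,"slide":[0,0.003,0],"dr":[0,0,0]},{"fingers":0.015,"slide":[0,0.009,0],"dr":[0,0,0]},{"fingers":0.015,"slide":[0,0.015,0],"dr":[0,0,0]},{"fingers":0.015,"slide":[0,0.021,0],"dr":[0,0,0]},{"fingers":0.015,"slide":[0,0.027,0],"dr":[0,0,0]},{"fingers":0.015,"slide":[0,0.033,0],"dr":[0,0,0]},{"fingers":0.015,"slide":[0,0.039,0],"dr":[0,0,0]},{"fingers":0.015,"slide":[0,0.045,0],"dr":[0,0,0]},{"fingers":0.015,"slide":[0,0.051,0],"dr":[0,0,0]},{"fingers":0.015,"slide":[0,0.057,0],"dr":[0,0,0]},{"fingers":0.015,"slide":[0,0.063,0],"dr":[0,0,0]},{"fingers":0.015,"slide":[0,0.069,0],"dr":[0,0,0]},{"fingers":0.015,"slide":[0,0.075,0],"dr":[0,0,0]},{"fingers":0.015,"slide":[0,0.080,0],"dr":[0,0,0]},{"fingers":0.015,"slide":[0,0.084,0],"dr":[0,0,0]},{"fingers":0.015,"slide":[0,0.086,0],"dr":[0,0,0]},{"fingers":0.015,"slide":[0,0.086,0],"dr":[0,0,0]}]'; python3 -c "
from h import *
st()"
```

```text
t: 17.12
tool_pos: [539.9, 22.8, 129.1]
ee_rot: [0.029, 3.139, 0.003]
wrist_force: [-3.8, 2.1, 1.9]
grip_width: 0.238
t 17.12 tcp [539.9  22.8 129.1] rv [2.900e-02 3.139e+00 3.000e-03] F [-3.8  2.1  1.9] M [-0.03  0.55 -0.01] w 0.238
```

```bash
python3 -m creep '[{"fingers":0.015,"slide":[0,0.002,0],"dr":[0,0,0]},{"fingers":0.015,"slide":[0,0.004,0],"dr":[0,0,0]},{"fingers":0.015,"slide":[0,0.006,0],"dr":[0,0,0]},{"fingers":0.015,"slide":[0,0.008,0],"dr":[0,0,0]},{"fingers":0.015,"slide":[0,0.008,0],"dr":[0,0,0]}]'; python3 -m creep '[{"fingers":0.015,"slide":[0,0.001,0],"dr":[0,0,0]},{"fingers":0.015,"slide":[0,0.002,0],"dr":[0,0,0]},{"fingers":0.015,"slide":[0,0.002,0],"dr":[0,0,0]}]'
```

```text
t: 17.53
tool_pos: [540.0, 31.2, 129.1]
ee_rot: [0.029, 3.139, 0.004]
wrist_force: [-3.3, -0.6, 1.4]
grip_width: 0.24
t: 17.78
tool_pos: [540.0, 33.3, 129.1]
ee_rot: [0.029, 3.139, 0.004]
wrist_force: [-3.6, -0.6, 1.4]
grip_width: 0.237
```

Small steps to the bumper.

```bash
python3 -m creep '[{"fingers":0.015,"slide":[0,0.0005,0],"dr":[0,0,0]},{"fingers":0.015,"slide":[0,0.001,0],"dr":[0,0,0]},{"fingers":0.015,"slide":[0,0.001,0],"dr":[0,0,0]}]'; python3 -m creep '[{"fingers":0.015,"slide":[0,0.0005,0],"dr":[0,0,0]},{"fingers":0.015,"slide":[0,0.001,0],"dr":[0,0,0]},{"fingers":0.015,"slide":[0,0.001,0],"dr":[0,0,0]}]'
```

```text
t: 18.03
tool_pos: [540.0, 34.3, 129.1]
ee_rot: [0.029, 3.139, 0.004]
wrist_force: [-3.2, -2.5, 2.7]
grip_width: 0.241
t: 18.28
tool_pos: [540.1, 35.4, 129.1]
ee_rot: [0.029, 3.139, 0.004]
wrist_force: [-3.9, -1.3, 2.2]
grip_width: 0.241
```

```bash
python3 -m creep '[{"fingers":0.015,"slide":[0,0.0005,0],"dr":[0,0,0]},{"fingers":0.015,"slide":[0,0.001,0],"dr":[0,0,0]},{"fingers":0.015,"slide":[0,0.001,0],"dr":[0,0,0]}]'; python3 -c "
from h import *
st()"
```

```text
t: 18.53
tool_pos: [540.1, 35.5, 129.1]
ee_rot: [0.029, 3.139, 0.001]
wrist_force: [-3.1, -5.2, 1.1]
grip_width: 0.24
t 18.53 tcp [540.1  35.5 129.1] rv [2.900e-02 3.139e+00 1.000e-03] F [-3.1 -5.2  1.1] M [-0.93  0.51  0.01] w 0.24
```

Bumper felt: the last 1 mm step moved only 0.1 mm and the force rose to 5 N. Let go and rise.

```bash
python3 -m creep '[{"fingers":0.03,"slide":[0,0,0],"dr":[0,0,0]},{"fingers":0.045,"slide":[0,0,0],"dr":[0,0,0]},{"fingers":0.06,"slide":[0,0,0],"dr":[0,0,0]},{"fingers":0.06,"slide":[0,0,0],"dr":[0,0,0]},{"fingers":0.06,"slide":[0,0,-0.02],"dr":[0,0,0]},{"fingers":0.06,"slide":[0,0,-0.05],"dr":[0,0,0]},{"fingers":0.06,"slide":[0,0,-0.08],"dr":[0,0,0]},{"fingers":0.06,"slide":[0,0,-0.11],"dr":[0,0,0]},{"fingers":0.06,"slide":[0,0,-0.14],"dr":[0,0,0]},{"fingers":0.06,"slide":[0,0,-0.16],"dr":[0,0,0]},{"fingers":0.06,"slide":[0,0,-0.16],"dr":[0,0,0]},{"fingers":0.06,"slide":[0,0,-0.16],"dr":[0,0,0]}]'
python3 - <<'E'
from h import *
st(); c=cam('wrist'); im=snap('wrist','w9.png')
print('post at bumper',proj('wrist',[538.9,35,135],c),'handle',proj('wrist',[622.2,-127.4,142],c))
E
```

```text
t: 19.53
tool_pos: [540.5, 35.7, 290.8]
ee_rot: [0.029, 3.136, 0.001]
wrist_force: [-0.0, -0.4, -0.6]
grip_width: 0.701
t 19.53 tcp [540.5  35.7 290.8] rv [2.900e-02 3.136e+00 1.000e-03] F [-0.  -0.4 -0.6] M [0.04 0.04 0.01] w 0.701
post at bumper [258.509135   180.62807951] handle [111.12581651 258.47633462]
```

View pics/w9.png

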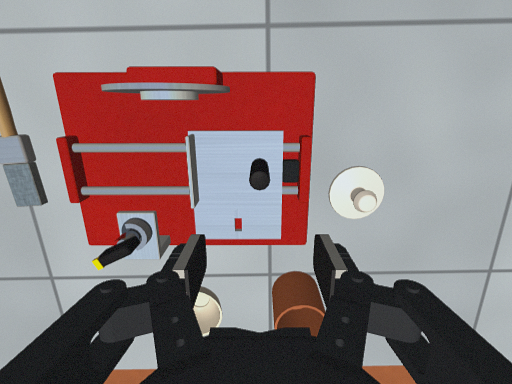

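The carriage plate's edge (column 283) meets the bumper (about 283-300, row 171), and the post top is at (259,181) as predicted. The plunger is still parked and turned, with its yellow end at (98,264), and the robot touches nothing. Handing in.

```bash
python3 -c "
from h import *
st(); print(r.close_job())"
```

```text
t 19.58 tcp [539.7  35.7 288.7] rv [2.900e-02 3.139e+00 1.000e-03] F [-0.   0.  -1.3] M [-0.03 -0.01  0.02] w 0.7
the job is handed in; nothing more can be done
None
```

The carriage is freed and sits against the rubber bumper, with the plunger parked in its rest notch; the job was handed in at 19.6 s. No verdict was reported.

- **Plunger:** I lifted it about 15.6 mm and turned it clockwise until it met the stop at about 1.13 rad, with roughly 7 N at the pin. I then eased it back 0.025 rad and let it down. It came to rest at about 9.1 mm lift with no load on the gripper.
- **Carriage:** With the plunger let go, I slid the carriage about 131 mm by its post, using small steps at the end. It met the bumper with about 5 N, and I released it and rose clear.
- **Last checks:** The final wrist picture shows the plunger still turned and parked and the carriage plate touching the bumper. The pusher and the visible parts of the brush, bowl and mug look undisturbed; I did not check the moka pot, jar or cup again. The gripper was open and well clear.
- **Did not fully agree:**
  - When gripping, the tool settled higher than commanded: about 6 mm on the plunger handle and 3 mm on the post.
  - During the lift and twist there was a steady sideways force of 6 to 9 N.
  - My first estimate of the stop angle from the picture (about 1.0 rad) was low, so I relied on feeling the stop.

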